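# Pack the aquarium carry box and pump its ratchet clamp snug

## Robot

A 6-joint arm with a two-finger parallel gripper is mounted at the origin on the work surface. World frame = base frame: x ahead of the robot, y to its left, z up, the work surface at z = 0. Lengths are in m, angles in degrees, forces in N, time in s.
With the tool pointing down it reaches from about 0.275 to 0.875 m from the base axis. Payload 12.5 kg.
Tool frame: the origin (TCP) lies midway between the tips of the shut fingers; the grasp point (between the pads) lies 19 mm behind it (r.tcp_to_grasp is the distance from the TCP to the grasp point, in m); z points along the fingers, y is the line along which they close (so a half turn about z gives the same grasp; the last joint's range is limited). The gripper opens to 85 mm and grips with 20 to 120 N. Pads are 22 mm wide; open, the fingers measure 114 mm over their backs; the gripper's body (76 mm by 85 mm) begins 54 mm behind the grasp point. The pads swing forward as they close: fully open they stand 13 mm farther back than shut.
Start: joints at [-78.53, 20.094, 94.641, -0, 65.266, -4.847], TCP at [0.155, -0.528, 0.231] pointing down, gripper open.
Joint ranges: [-157.81, 157.81], [-45, 120.19], [0.68, 151.7], [-89.99, 269.99], [4.06, 180], [-164.3, 164.3]. Speed limits (degrees/s): [127.2, 127.2, 159.86, 180, 180, 180].

## Interface

Orientations are given as [roll, pitch, yaw] about the fixed x, y, z axes, in that order (R = Rz(yaw) Ry(pitch) Rx(roll)).
In Python, from bench import r gives the robot as it stands.
- The arm moves only by the tool jog_arm, never from a script. Its argument "series" is a list of rows, each an object of numbers: "tx", "ty", "tz": the shift along the tool's x, y, z as a fraction of full scale; "ax", "ay", "az": the turn, a rotation vector about the tool's x, y, z as a fraction of full scale; "jaw": the closure, from -1 (fully open) to 1 (shut). A call has 1 to 5 rows; each row is the pose to reach, as a shift and turn from the pose commanded when the call began, along the tool's axes at that moment, turning the shorter way round; what a row does not reach only later rows make up. Full scale, the value 1, is 0.75 m for a shift and pi rad for a turn. A row lasts 1/8 s, in which the tool goes at most 62.5 mm and 10.7 degrees, less where a joint would pass 70% of its speed; a pose out of reach is approached as far as the arm can. A call with a number of a shift or a turn outside -1 to 1 is refused whole. A call with a gripper value outside its range is refused whole. The fingers move at their own pace and stop on an object; "squeeze" is the grip in N (left out, the last holds). Time passes only in rows, so rows that repeat a pose let the fingers close. It gives the time, the measured TCP pose, the force, the opening and the grip force at its end, in the units of the state.
- r.read_state(): the state, without advancing time (a new reading comes with each control period).
- r.read_camera(name): name is "scene" or "top" or "wrist"; returns a dict with "pixels" (420x560x3 uint8, red, green, blue), "fovy" (degrees; the focal length in pixels is half the picture's height over the tangent of half this angle, whatever the lens; pixels are square), "cx", "cy" (the principal point, pixels), "world_from_camera" (4x4, takes a point from camera to world coordinates); the wrist camera has in their place "tool_from_camera" (4x4, takes a point from camera to tool coordinates, whose origin is the TCP and whose axes are the flange's). Camera axes: x right, y up, looking along -z (the intrinsics and any distortion apply to the point x, -y, -z); pixel columns grow to the right and rows downward; lengths in m; the calibration is good to about 2 mm. A picture is of the moment at which its call begins: read the wrist's pose just before it. There is no depth.
- r.close_job(): hands the job in; it is judged then, once.
The state is a dict: "clock": time; "joints": joint angles; "joint_vel": joint speeds; "tau": joint torques, N m; "tool_pos": TCP position; "orientation": TCP orientation; "wrist_force": force on the tool from outside, world axes, zero at the start; "ft_torque": the same for the moment, N m; "gripper_width": finger opening in m; "gripper_force": force on a finger pad.
Only numpy, scipy, OpenCV 4.12 (cv2) and the standard library are available. Lean on these libraries where they do the work, as an engineer would, in place of code of your own. Each camera call takes 0.05 s, during which the arm holds its last target. There are 200 camera calls.

## Task

Stand the loose round airstone and the loose square filter block upright in the open carry box, in one row with the jar that is already there. Then pump the clamp's squeeze grips, squeezing and letting go as often as needed, until the sprung pad presses the whole row firmly against the end wall with its spring about half pressed in, never nearly to its end, for that would crack the ceramic; move the jaw only by pumping. Leave the other things where they are, and finish with the gripper still holding the grips squeezed.

Things in the scene. Friction and masses are not known exactly. Their poses are not given: they have to be found in the camera images.
- rig: Carry box and ratchet clamp on one fixed grey base 296 x 76 x 12 mm. Origin: centre of the base's underside. Own +x: along the box, the way the jaw closes, towards the end wall; z up. Along x: clamp head (black, 54 x 40 mm, top 66 mm above the table) centred at x = -85 mm, then jaw and pad, then the box up to the end wall at x = +135 mm. A 14 mm wide bar sticks out behind the head.
- box_floor (a point): Middle of the box floor, on its surface, 12 mm above the table, at x = +60 mm of the rig. The box is 50 mm wide inside (rig y -25 to +25 mm); its side walls, 6 mm thick, run from rig x = -15 to +135 mm, tops 40 mm above the table. Towards the clamp it is closed by the pad alone.
- squeeze (a point): Point midway between the two upright squeeze grips on the clamp head, 115 mm above the table. Each grip is a flat bar 24 mm wide (rig y), 9 mm thick, top 129 mm above the table. Let go they lean apart along rig x: 57 mm over the outer faces at this height, 62 mm at the tops. Fully squeezed they stand upright, 33 mm over the outer faces. Either grip, pressed inwards, moves both.
- end_wall (a point): Centre of the end wall's inner face, 36 mm above the table; the wall's top is 64 mm above the table.
- pad_face (a point): Centre of the front face of the clamp's pad, a black rubber plate 44 mm wide, 18 to 54 mm above the table, facing the end wall. It moves with the jaw.
- trigger (a joint): Angle of each squeeze grip: 0 rad = let go, 0.17 rad = fully squeezed. A spring (2 to 3 N) opens them when let go. Squeezing takes about 10 to 15 N and drives the jaw 44 mm per rad after some free play. Let open fully between pumps for the ratchet to take the next tooth: the first full pump moves the jaw 2 to 8 mm, each later one 5 mm.
- jaw (a joint): Travel of the jaw, m: 0 = fully open, at most 0.048, grows as it closes on the row. At 0 the free pad's face is 154 mm from the end wall. A brake (22 N) keeps it wherever pumping leaves it; it cannot be pumped back.
- pad (a joint): How far the pad's spring is pressed in, m: 0 = free, 0.012 = end (1.6 N per mm). Sliding the row takes under 1 mm; it rises by the jaw's travel once the row is against the end wall. Seen as the gap between pad and steel jaw plate: 14 mm when free. 2 to 9 mm is a firm hold; beyond 10.5 mm the ceramic cracks.
- airstone: Blue ceramic airstone, an upright cylinder 42 mm in diameter and 70 mm high, with a clear nipple 8 mm thick and 10 mm high on top; 0.09 kg. Origin: centre of its underside.
- media_block: White ceramic filter block, an upright square block 42 x 42 mm and 70 mm high, four dark pores on top; 0.09 kg. Origin: centre of its underside; x and y along its sides.
- jar: Small lidded jar 42 mm in diameter and 70 mm high, already standing in the box near the end wall. Origin: centre of its underside.
- food_tub: Bystander: squat food tub 64 mm in diameter, 45 mm high, standing among the things to pack. Origin: centre of its underside.
- air_pump: Bystander: grey air pump 75 x 110 mm, 57 mm high. Origin: centre of its underside.
- feeding_ring: Bystander: flat green feeding ring 90 mm in diameter, 10 mm high. Origin: centre of its underside.
- check_valve: Bystander: clear check valve 50 mm long, 22 mm high. Origin: centre of its underside.
- tweezers: Bystander: steel aquascaping tweezers 200 mm long lying flat. Origin: its middle, on the table.
- conditioner: Bystander: bottle 52 mm in diameter, 130 mm high. Origin: centre of its underside.
Mind the look-alikes: they are no part of the job. What is shaped like the media_block but green or purple is not meant.

How it is judged (in metres and radians):
On the way, in this order (a step that is already met when the one before it is completed fails the run):
1. the airstone and the filter block stand upright in the box with the jar, let go (x of airstone in the frame of rig between -0.005 and 0.125 m and y of airstone in the frame of rig between -0.015 and 0.015 m and z of airstone in the frame of rig between 0.005 and 0.018 m and angle between each of airstone, media_block, jar's own z axis and vertical below 0.12 rad and x of media_block in the frame of rig between -0.005 and 0.125 m and y of media_block in the frame of rig between -0.015 and 0.015 m and z of media_block in the frame of rig between 0.005 and 0.018 m and x of jar in the frame of rig between -0.005 and 0.125 m and y of jar in the frame of rig between -0.015 and 0.015 m and z of jar in the frame of rig between 0.005 and 0.018 m and contact force between each of the arm, the fingers and airstone below 0.3 N and contact force between each of the arm, the fingers and media_block below 0.3 N and contact force between each of the arm, the fingers and jar below 0.3 N), for 0.2 s.
2. the pad, pumped forward, presses the row against the end wall (x of airstone in the frame of rig between -0.005 and 0.125 m and y of airstone in the frame of rig between -0.015 and 0.015 m and z of airstone in the frame of rig between 0.005 and 0.018 m and angle between each of airstone, media_block, jar's own z axis and vertical below 0.12 rad and x of media_block in the frame of rig between -0.005 and 0.125 m and y of media_block in the frame of rig between -0.015 and 0.015 m and z of media_block in the frame of rig between 0.005 and 0.018 m and x of jar in the frame of rig between -0.005 and 0.125 m and y of jar in the frame of rig between -0.015 and 0.015 m and z of jar in the frame of rig between 0.005 and 0.018 m and value of joint pad between 0.002 and 0.009 m and (contact force between jaw and airstone above 2.5 N or contact force between jaw and media_block above 2.5 N or contact force between jaw and jar above 2.5 N) and (contact force between rig and airstone above 2 N or contact force between rig and media_block above 2 N or contact force between rig and jar above 2 N)), for 0.2 s.
At the end, for the whole second after the job is handed in: Airstone, block and jar stand upright (0.12 rad) on the box floor, untouched; pad spring pressed in 2 to 9 mm, pad on row over 2.5 N, row on box over 2 N; fingers still squeeze the grips (over 1 N, past 0.04 rad) (all of step 2 and contact force between each of the arm, the fingers and airstone below 0.3 N and contact force between each of the arm, the fingers and media_block below 0.3 N and contact force between each of the arm, the fingers and jar below 0.3 N and value of joint trigger above 0.04 rad and contact force between the fingers and rig above 1 N); the arm keeps its last pose, push and grip.
It fails at once if the pad's spring is pressed in more than 10.5 mm (the ceramic cracks) (value of joint pad above 0.0105 m).
It fails at once if the robot pushes the jaw or pad directly (over 4 N) (contact force between any of the arm, the fingers and jaw above 4 N).
It fails at once if a bystander is moved more than 30 mm (distance of any of food_tub, air_pump, feeding_ring, check_valve, tweezers, conditioner from where it was at the start of the episode above 0.03 m).
It also fails if it takes over 67 s, if anything falls off the work surface, if the arm or the gripper's body presses on something with over 40 N, if the wrist force passes 120 N, or if a joint passes its speed limit or range.

## Working session

There is one attempt and no reset: what is moved stays moved. The work goes in short steps, Python scripts to look and compute and a tool call to move; the robot and the scene stay as the last step left them, time stands still between calls to the robot, and variables do not carry over. Pictures are saved under pics/ and viewed, at most 10 in all, crops included, and the job is handed in when it is done.

Besides the shell and the picture viewer there is one more tool, called after "Emit:" by a JSON object that holds its "fn" and its "kwargs". jog_arm: Moves the arm, as the interface text tells. Its arguments: {"type":"object","properties":{"series":{"type":"array","items":{"type":"object","properties":{"tx":{"type":"number","minimum":-1,"maximum":1},"ty":{"type":"number","minimum":-1,"maximum":1},"tz":{"type":"number","minimum":-1,"maximum":1},"ax":{"type":"number","minimum":-1,"maximum":1},"ay":{"type":"number","minimum":-1,"maximum":1},"az":{"type":"number","minimum":-1,"maximum":1},"jaw":{"type":"number"}}}},"squeeze":{"type":"number"}},"required":["series"]}

```bash
mkdir -p pics; ls
cat > h.py <<'E'
import numpy as np, cv2
from bench import r
def ray(c,u,v,T=None):
    f=c["pixels"].shape[0]/2/np.tan(np.radians(c["fovy"])/2)
    T=np.array(c["world_from_camera"] if T is None else T)
    d=T[:3,:3]@np.array([(u-c["cx"])/f,-(v-c["cy"])/f,-1.])
    return T[:3,3],d
def onplane(c,u,v,z,T=None):
    o,d=ray(c,u,v,T); return o+d*(z-o[2])/d[2]
def save(c,n): cv2.imwrite("pics/"+n,cv2.cvtColor(c["pixels"],cv2.COLOR_RGB2BGR))
E
python3 - <<'E'
from h import *
for n in("top","scene"):
    c=r.read_camera(n); save(c,n+"0.png"); np.save(n+".npy",c,allow_pickle=True); print({k:v for k,v in c.items() if k!="pixels"})
print(r.read_state())
E
```

```text
pics
{'fovy': 44.08800264163009, 'cx': 283.7649149263486, 'cy': 222.3237986474964, 'world_from_camera': array([[ 0.02645349,  0.98985247, -0.13961483,  0.34318237],
       [-0.99961499,  0.02736287,  0.00459763, -0.01576965],
       [ 0.00837124,  0.13943945,  0.99019521,  1.63954179],
       [ 0.        ,  0.        ,  0.        ,  1.        ]])}
{'fovy': 56.0911281519383, 'cx': 276.29564681476336, 'cy': 207.75427575432516, 'world_from_camera': array([[-0.69148752, -0.51194001,  0.50966894,  1.02663337],
       [ 0.72238547, -0.4880261 ,  0.4898875 ,  0.42478984],
       [-0.00206126,  0.70692853,  0.70728198,  0.75308076],
       [ 0.        ,  0.        ,  0.        ,  1.        ]])}
{'clock': 0.1, 'joints': array([-7.85282223e+01,  2.01220563e+01,  9.46737343e+01, -3.67685021e-04,
        6.52640813e+01, -4.84803226e+00]), 'joint_vel': array([ 0.05661936, -0.18249423, -0.07311424, -0.04829331,  0.03859362,
       -0.03288772]), 'tau': array([-6.96921361e-04, -5.06836939e+01, -2.91875124e+01, -1.13684200e-04,
        2.64101960e-03,  2.21391025e-05]), 'tool_pos': array([ 0.15450579, -0.52754414,  0.23080155]), 'orientation': array([-1.79940314e+02, -4.72736503e-03,  1.63199615e+01]), 'wrist_force': array([-0.5368987 , -0.62598019, -0.53081151]), 'ft_torque': array([0.03669956, 0.01520168, 0.00041854]), 'gripper_force': 0.0, 'gripper_width': 0.08548595731259728}
```

View pics/top0.png

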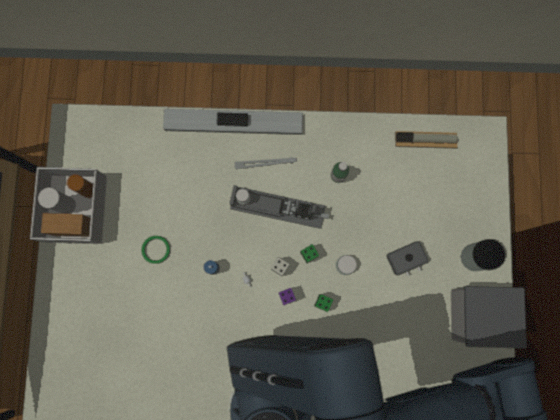

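View pics/scene0.png

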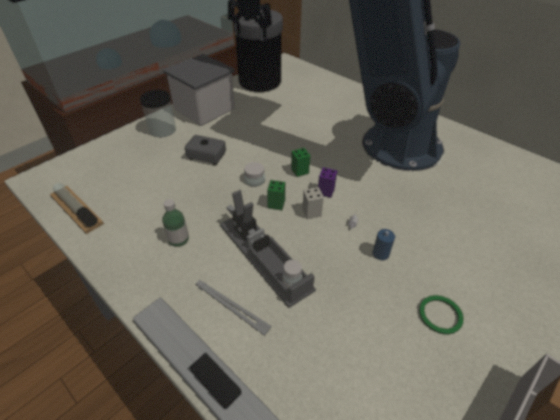

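The top view shows the rig from (232,197), its end wall by the jar at (243,196), to the clamp grips at about (320,213). The airstone is at (211,267) and the food tub at (346,265).

Block candidates are white (281,267), green (310,254), green (323,302) and purple (287,296). White fits the description. I'll check it in an enlarged crop.

Run:
```python
from h import *
c=np.load("top.npy",allow_pickle=True).item(); p=c["pixels"]
cr=cv2.resize(p[170:315,195:355],None,fx=5,fy=4.0*5/4,interpolation=cv2.INTER_CUBIC)[:600*2]
cr=cv2.resize(p[175:295,195:355],None,fx=5,fy=5,interpolation=cv2.INTER_CUBIC)
cv2.imwrite("pics/crop1.png",cv2.cvtColor(cr,cv2.COLOR_RGB2BGR))
hsv=cv2.cvtColor(p,cv2.COLOR_RGB2HSV)
print(hsv[267,211],hsv[264,281],hsv[265,346],hsv[240,300],hsv[254,310])
```

```text
[103  38  93] [ 26  29 151] [ 18  17 148] [ 33  34 148] [ 62 130 100]
```

View pics/crop1.png

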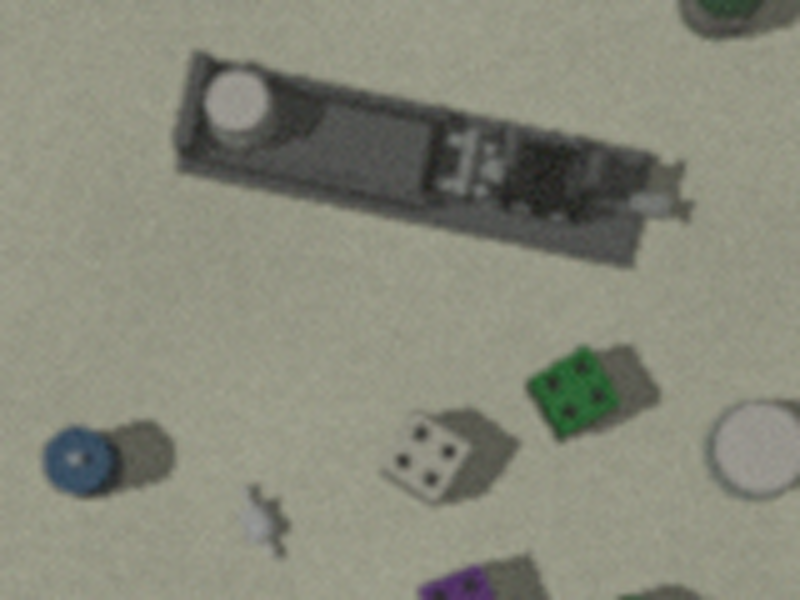

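The white block is at crop (426,456), with its four pores clearly visible, so it is confirmed as the media block. The rig's near base edge runs from crop (180,170) to (633,265). The jar lid is at crop (238,100).

Run:
```python
from h import *
c=np.load("top.npy",allow_pickle=True).item()
P=lambda x,y,z: onplane(c,195+(x-2)/5,175+(y-2)/5,z)
a=P(180,170,.012);b=P(633,265,.012);print("base",a,b,np.linalg.norm(a-b))
e=(a-b)/np.linalg.norm(a-b); n=np.array([-e[1],e[0],0]); print("yaw",np.degrees(np.arctan2(e[1],e[0])))
# e toward the end wall (rig +x); near edge is at one side y=±38
m=(a+b)/2
for s in(1,-1): print("rig centre",m+n*.038*s)
print("jar",P(238,100,.07)); print("air",P(80,460,.07)); 
q=[P(x,y,.07) for x,y in((420,432),(449,451),(403,461),(431,479))]
print("block",np.mean(q,0)); d=q[1]-q[0];d2=q[2]-q[0]
print([np.degrees(np.arctan2(k[1],k[0])) for k in(d,d2)])
print("green",P(573,392,.07),"tub",P(758,447,.045),"valve",P(262,520,.015))
s=r.read_camera("wrist");save(s,"w0.png");print({k:v for k,v in s.items() if k!="pixels"})
```

```text
base [0.61202613 0.14675816 0.012     ] [ 0.5590702  -0.14227681  0.012     ] 0.2938461240858893
yaw 79.61762723351333
rig centre [0.54817034 0.0090889  0.012     ]
rig centre [ 0.62292599 -0.00460756  0.012     ]
jar [0.64707823 0.10709054 0.07      ]
air [0.42355593 0.19399866 0.07      ]
block [ 0.43173986 -0.01443863  0.07      ]
[np.float64(-121.65467675768573), np.float64(151.18951598278355)]
green [ 0.47270922 -0.10264351  0.07      ] tub [ 0.444006   -0.21841507  0.045     ] valve [0.39216393 0.08645166 0.015     ]
{'fovy': 64.14036831953953, 'cx': 277.72820084974546, 'cy': 207.694052031194, 'tool_from_camera': array([[ 7.12219461e-04,  9.61783742e-01,  2.73809289e-01,
         6.99372787e-02],
       [ 9.99999236e-01, -4.08286943e-04, -1.16699903e-03,
         6.05649889e-05],
       [-1.01060793e-03,  2.73809911e-01, -9.61783298e-01,
        -1.41838097e-01],
       [ 0.00000000e+00,  0.00000000e+00,  0.00000000e+00,
         1.00000000e+00]])}
```

```bash
cat >> h.py <<'E'
from scipy.spatial.transform import Rotation as Ro
RIG=np.array([.623,-.0046]); YAW=79.6
def rig(x,y=0):
    a=np.radians(YAW); return RIG+np.array([np.cos(a)*x-np.sin(a)*y,np.sin(a)*x+np.cos(a)*y])
def plan(goals,start=None):
    """goals: (x,y,z,yaw) tool down; print one call's tx,ty,tz and rotvec each"""
    if start is None:
        s=r.read_state(); p=np.array(s["tool_pos"]); R=Ro.from_euler("xyz",s["orientation"],degrees=True)
    else: p=np.array(start[:3]); R=Ro.from_euler("xyz",[180,0,start[3]],degrees=True)
    for x,y,z,w in goals:
        G=Ro.from_euler("xyz",[180,0,w],degrees=True); t=np.array([x,y,z])
        d=R.inv().apply(t-p); print(np.round(d/.75,4),np.round((R.inv()*G).as_rotvec()/np.pi,4),"mm %.0f"%(1e3*np.linalg.norm(d)))
        p,R=t,G
def wristT():
    s=r.read_state(); T=np.eye(4); T[:3,:3]=Ro.from_euler("xyz",s["orientation"],degrees=True).as_matrix(); T[:3,3]=s["tool_pos"]
    c=r.read_camera("wrist"); return c,T@np.array(c["tool_from_camera"])
E
python3 - <<'E'
from h import *
plan([(.30,-.27,.24,40),(.432,-.014,.24,60)])
E
```

```text
[ 0.2827 -0.2751 -0.0119] [-3.000e-04 -1.000e-04 -1.316e-01] mm 296
[ 0.3542 -0.1483 -0.    ] [-0.      0.     -0.1111] mm 288
```

Emit:
{"fn": "jog_arm", "kwargs": {"series": [{"tx": 0.2827,"ty": -0.2751,"tz": -0.0119,"az": -0.1316,"jaw": -1},{"tx": 0.2827,"ty": -0.2751,"tz": -0.0119,"az": -0.1316,"jaw": -1},{"tx": 0.2827,"ty": -0.2751,"tz": -0.0119,"az": -0.1316,"jaw": -1},{"tx": 0.2827,"ty": -0.2751,"tz": -0.0119,"az": -0.1316,"jaw": -1},{"tx": 0.2827,"ty": -0.2751,"tz": -0.0119,"az": -0.1316,"jaw": -1}], "squeeze": 30}}

```text
validation failed for argument at $.se...
```

Emit:
{"fn": "jog_arm", "kwargs": {"series": [{"tx": 0.3542,"ty": -0.1483,"az": -0.1111,"jaw": -1},{"tx": 0.3542,"ty": -0.1483,"az": -0.1111,"jaw": -1},{"tx": 0.3542,"ty": -0.1483,"az": -0.1111,"jaw": -1},{"tx": 0.3542,"ty": -0.1483,"az": -0.1111,"jaw": -1},{"tx": 0.3542,"ty": -0.1483,"az": -0.1111,"jaw": -1}]}}

```text
validation failed for argument at $.se...
```

Run:
```python
from h import *
c,T=wristT(); save(c,"w1.png"); np.save("w1.npy",dict(c=c,T=T),allow_pickle=True)
s=r.read_state();print(s["clock"],s["tool_pos"],s["orientation"])
```

```text
0.2 [ 0.15451493 -0.52762514  0.23094311] [-1.79955187e+02 -4.56670961e-03  1.63170286e+01]
```

View pics/w1.png

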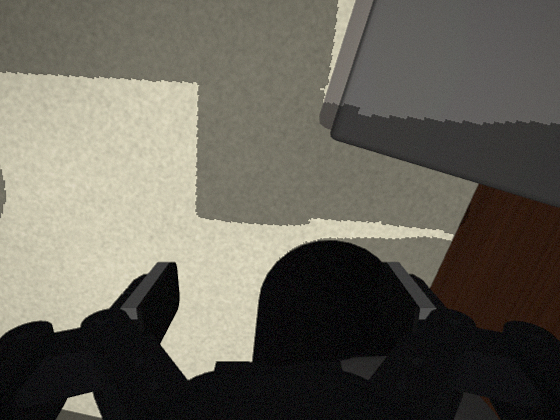

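The wrist view is still the start pose: the moves were refused and the arm hasn't moved. It shows only the table and the grey box at the upper right. I'll try again with every field filled in.

Emit:
{"fn": "jog_arm", "kwargs": {"series": [{"tx": 0.2827,"ty": -0.2751,"tz": -0.0119,"ax": 0,"ay": 0,"az": -0.1316,"jaw": -1},{"tx": 0.2827,"ty": -0.2751,"tz": -0.0119,"ax": 0,"ay": 0,"az": -0.1316,"jaw": -1},{"tx": 0.2827,"ty": -0.2751,"tz": -0.0119,"ax": 0,"ay": 0,"az": -0.1316,"jaw": -1},{"tx": 0.2827,"ty": -0.2751,"tz": -0.0119,"ax": 0,"ay": 0,"az": -0.1316,"jaw": -1},{"tx": 0.2827,"ty": -0.2751,"tz": -0.0119,"ax": 0,"ay": 0,"az": -0.1316,"jaw": -1}], "squeeze": 30}}

```text
clock: 0.82
tool_pos: [0.3007, -0.2682, 0.2404]
orientation: [180.0, -0.0, 40.0]
wrist_force: [0.1, -0.4, -0.8]
gripper_width: 0.0849
gripper_force: 0.0
```

Emit:
{"fn": "jog_arm", "kwargs": {"series": [{"tx": 0.3542,"ty": -0.1483,"tz": 0,"ax": 0,"ay": 0,"az": -0.1111,"jaw": -1},{"tx": 0.3542,"ty": -0.1483,"tz": 0,"ax": 0,"ay": 0,"az": -0.1111,"jaw": -1},{"tx": 0.3542,"ty": -0.1483,"tz": 0,"ax": 0,"ay": 0,"az": -0.1111,"jaw": -1},{"tx": 0.3542,"ty": -0.1483,"tz": 0,"ax": 0,"ay": 0,"az": -0.1111,"jaw": -1},{"tx": 0.3542,"ty": -0.1483,"tz": 0,"ax": 0,"ay": 0,"az": -0.1111,"jaw": -1}]}}

```text
clock: 1.45
tool_pos: [0.4327, -0.0118, 0.2402]
orientation: [180.0, -0.0, 60.1]
wrist_force: [-0.1, -0.8, 0.2]
gripper_width: 0.0854
gripper_force: 0.0
```

Run:
```python
from h import *
c,T=wristT(); save(c,"w2.png"); np.save("w2.npy",dict(c=c,T=T),allow_pickle=True)
s=r.read_state();print(s["clock"],s["tool_pos"],s["orientation"])
```

```text
1.5 [ 0.43392575 -0.00981629  0.24028249] [ 1.79985002e+02 -8.48543040e-02  6.01227495e+01]
```

View pics/w2.png

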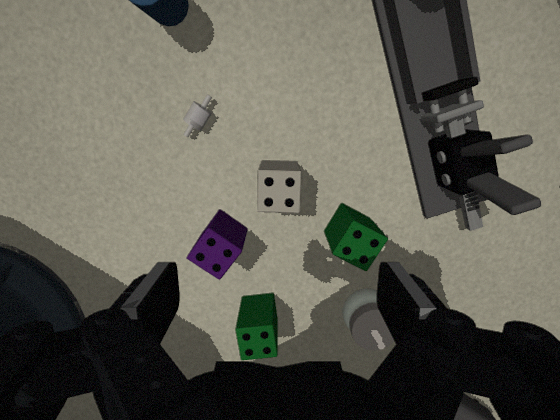

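The wrist view shows the white block with its top centre at (279,192), square to the image (pores at 269/289, 182/202). The clamp is at the upper right and the green and purple look-alikes are around the block.

Run:
```python
from h import *
w=np.load("w2.npy",allow_pickle=True).item();c,T=w["c"],w["T"]
b=onplane(c,279,192,.07,T);print(b,onplane(c,269,192,.07,T)-onplane(c,289,192,.07,T))
print(r.read_state()["tool_pos"])
print("base corner",onplane(c,426,217,.012,T), "exp",rig(-.148,.038))
for z in(.082,): pass
plan([(b[0],b[1],.10,60),(b[0],b[1],.038,60)])
```

```text
[ 0.43255551 -0.01601986  0.07      ] [-0.01657456  0.00951859  0.        ]
[ 0.43392575 -0.00981629  0.24028249]
base corner [ 0.5589484  -0.13863734  0.012     ] exp [ 0.55890745 -0.14330885]
[-0.0084  0.0025  0.187 ] [ 0.0001 -0.0005  0.0007] mm 140
[ 0.     -0.      0.0827] [0. 0. 0.] mm 62
```

Emit:
{"fn": "jog_arm", "kwargs": {"series": [{"tx": -0.001,"ty": 0,"tz": 0.08,"ax": 0,"ay": 0,"az": 0,"jaw": -1},{"tx": -0.001,"ty": 0,"tz": 0.16,"ax": 0,"ay": 0,"az": 0,"jaw": -1},{"tx": -0.001,"ty": 0,"tz": 0.22,"ax": 0,"ay": 0,"az": 0,"jaw": -1},{"tx": -0.001,"ty": 0,"tz": 0.27,"ax": 0,"ay": 0,"az": 0,"jaw": -1},{"tx": -0.001,"ty": 0,"tz": 0.27,"ax": 0,"ay": 0,"az": 0,"jaw": -1}]}}

```text
clock: 2.12
tool_pos: [0.4302, -0.0148, 0.0361]
orientation: [-179.7, 0.1, 60.0]
wrist_force: [0.8, 0.3, 0.7]
gripper_width: 0.0851
gripper_force: 0.0
```

Emit:
{"fn": "jog_arm", "kwargs": {"series": [{"tx": 0,"ty": 0,"tz": 0,"ax": 0,"ay": 0,"az": 0,"jaw": 1},{"tx": 0,"ty": 0,"tz": 0,"ax": 0,"ay": 0,"az": 0,"jaw": 1},{"tx": 0,"ty": 0,"tz": 0,"ax": 0,"ay": 0,"az": 0,"jaw": 1},{"tx": 0,"ty": 0,"tz": 0,"ax": 0,"ay": 0,"az": 0,"jaw": 1},{"tx": 0,"ty": 0,"tz": 0,"ax": 0,"ay": 0,"az": 0,"jaw": 1}], "squeeze": 30}}

```text
clock: 2.75
tool_pos: [0.4324, -0.015, 0.0391]
orientation: [179.9, -0.0, 60.0]
wrist_force: [-1.6, -0.3, 10.0]
gripper_width: 0.0419
gripper_force: 29.2
```

Run:
```python
from h import *
st=(.4318,-.0145,.0375,60)
print(rig(.068),rig(.022))
plan([(.4318,-.0145,.17,65),(*rig(.068),.17,79.6)],st)
```

```text
[0.6352753  0.06228286] [0.62697142 0.01703857]
[ 0.      0.     -0.1767] [ 0.      0.     -0.0278] mm 132
[0.2074 0.2026 0.    ] [ 0.      0.     -0.0811] mm 217
```

Emit:
{"fn": "jog_arm", "kwargs": {"series": [{"tx": 0,"ty": 0,"tz": -0.08,"ax": 0,"ay": 0,"az": 0,"jaw": 1},{"tx": 0,"ty": 0,"tz": -0.1767,"ax": 0,"ay": 0,"az": -0.0278,"jaw": 1},{"tx": 0,"ty": 0,"tz": -0.1767,"ax": 0,"ay": 0,"az": -0.0278,"jaw": 1}]}}

```text
clock: 3.12
tool_pos: [0.4334, -0.0151, 0.1745]
orientation: [179.6, -0.1, 65.1]
wrist_force: [-0.0, -0.2, -1.3]
gripper_width: 0.0419
gripper_force: 31.8
```

Emit:
{"fn": "jog_arm", "kwargs": {"series": [{"tx": 0.06,"ty": 0.06,"tz": 0,"ax": 0,"ay": 0,"az": -0.02,"jaw": 1},{"tx": 0.12,"ty": 0.12,"tz": 0,"ax": 0,"ay": 0,"az": -0.05,"jaw": 1},{"tx": 0.17,"ty": 0.17,"tz": 0,"ax": 0,"ay": 0,"az": -0.0811,"jaw": 1},{"tx": 0.2074,"ty": 0.2026,"tz": 0,"ax": 0,"ay": 0,"az": -0.0811,"jaw": 1},{"tx": 0.2074,"ty": 0.2026,"tz": 0,"ax": 0,"ay": 0,"az": -0.0811,"jaw": 1}]}}

```text
clock: 3.75
tool_pos: [0.6361, 0.0628, 0.1691]
orientation: [-180.0, 0.0, 79.6]
wrist_force: [0.2, -0.0, -1.6]
gripper_width: 0.0417
gripper_force: 31.7
```

Run:
```python
from h import *
import time
r.read_camera("top")
for i in range(3): r.read_camera("wrist")
c,T=wristT(); save(c,"w3.png"); np.save("w3.npy",dict(c=c,T=T),allow_pickle=True)
s=r.read_state();print(s["clock"],s["tool_pos"],s["orientation"],s["gripper_width"],s["gripper_force"],s["wrist_force"])
```

```text
4.0 [0.63438543 0.06147944 0.17029319] [-1.79975718e+02  7.48363044e-03  7.95694361e+01] 0.04170793720406958 31.741901636123657 [ 0.96574972  0.89796129 -0.67763238]
```

View pics/w3.png

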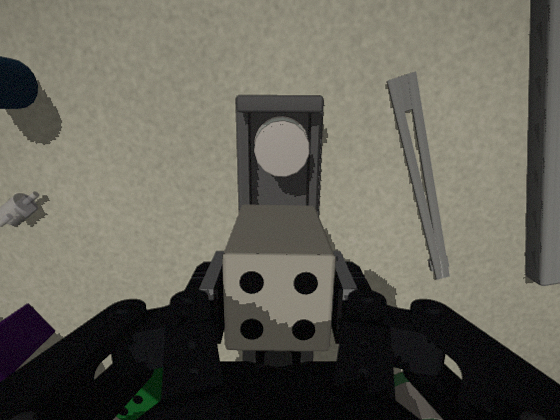

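The held block's top is at about (278,300), in line with the box. The end wall runs from column 237 to 323 at rows 96–110, and the jar lid is centred at (281,147).

Run:
```python
from h import *
w=np.load("w3.npy",allow_pickle=True).item();c,T=w["c"],w["T"]
def inrig(p):
    d=np.array(p[:2])-RIG;a=np.radians(YAW);return np.round([1e3*(d[0]*np.cos(a)+d[1]*np.sin(a)),1e3*(-d[0]*np.sin(a)+d[1]*np.cos(a))],1)
for n,u,v,z in(("wall L",237,103,.064),("wall R",323,103,.064),("wall inner top",280,111,.064),("wall outer",280,96,.064),("jar",281,147,.082),("jarfront",281,177,.082),("sideL in",249,190,.04),("sideR in",311,190,.04)):
    print(n,inrig(onplane(c,u,v,z,T)))
print(inrig(r.read_state()["tool_pos"]))
```

```text
wall L [142.7  29.1]
wall R [142.7 -31.6]
wall inner top [137.3  -1.2]
wall outer [147.4  -1.2]
jar [113.8  -1.8]
jarfront [93.2 -1.9]
sideL in [74.2 24.2]
sideR in [ 74.2 -27.3]
[67.   0.7]
```

Emit:
{"fn": "jog_arm", "kwargs": {"series": [{"tx": 0,"ty": 0.003,"tz": 0.06,"ax": 0,"ay": 0,"az": 0,"jaw": 1},{"tx": 0,"ty": 0.003,"tz": 0.11,"ax": 0,"ay": 0,"az": 0,"jaw": 1},{"tx": 0,"ty": 0.003,"tz": 0.14,"ax": 0,"ay": 0,"az": 0,"jaw": 1},{"tx": 0,"ty": 0.003,"tz": 0.159,"ax": 0,"ay": 0,"az": 0,"jaw": 1},{"tx": 0,"ty": 0.003,"tz": 0.159,"ax": 0,"ay": 0,"az": 0,"jaw": 1}]}}

```text
clock: 4.62
tool_pos: [0.6372, 0.0612, 0.0511]
orientation: [180.0, -0.0, 79.6]
wrist_force: [0.2, 1.0, -1.3]
gripper_width: 0.0413
gripper_force: 31.3
```

Emit:
{"fn": "jog_arm", "kwargs": {"series": [{"tx": 0,"ty": 0,"tz": 0,"ax": 0,"ay": 0,"az": 0,"jaw": 1},{"tx": 0,"ty": 0,"tz": 0,"ax": 0,"ay": 0,"az": 0,"jaw": -1},{"tx": 0,"ty": 0,"tz": 0,"ax": 0,"ay": 0,"az": 0,"jaw": -1},{"tx": 0,"ty": 0,"tz": 0,"ax": 0,"ay": 0,"az": 0,"jaw": -1},{"tx": 0,"ty": 0,"tz": 0,"ax": 0,"ay": 0,"az": 0,"jaw": -1}]}}

```text
clock: 5.25
tool_pos: [0.6373, 0.0615, 0.051]
orientation: [180.0, -0.0, 79.6]
wrist_force: [-0.1, 0.1, -0.7]
gripper_width: 0.0852
gripper_force: 0.0
```

```bash
sed -i 's/^RIG=.*/RIG=np.array([.6247,-.0026]); YAW=79.6/' h.py
python3 - <<'E'
from h import *
s=r.read_state();print(s["clock"],s["tool_pos"],s["gripper_width"],s["wrist_force"])
p=rig(.066,0);print(p)
a=(.4236,.1935)
plan([(*p,.19,79.6),(*a,.19,79.6),(*a,.038,79.6)],(*p,.051,79.6))
E
```

```text
5.25 [0.63733898 0.06147036 0.05104012] 0.08516335197662545 [-0.14725787  0.10900722 -0.68533473]
[0.63661426 0.06231572]
[ 0.      0.     -0.1853] [0. 0. 0.] mm 139
[ 0.1208 -0.3109 -0.    ] [0. 0. 0.] mm 250
[ 0.     -0.      0.2027] [0. 0. 0.] mm 152
```

Emit:
{"fn": "jog_arm", "kwargs": {"series": [{"tx": 0,"ty": 0,"tz": -0.08,"ax": 0,"ay": 0,"az": 0,"jaw": -1},{"tx": 0,"ty": 0,"tz": -0.16,"ax": 0,"ay": 0,"az": 0,"jaw": -1},{"tx": 0,"ty": 0,"tz": -0.22,"ax": 0,"ay": 0,"az": 0,"jaw": -1},{"tx": 0,"ty": 0,"tz": -0.252,"ax": 0,"ay": 0,"az": 0,"jaw": -1}]}}

```text
clock: 5.75
tool_pos: [0.6379, 0.0615, 0.243]
orientation: [179.8, -0.0, 79.6]
wrist_force: [0.2, -0.3, 0.3]
gripper_width: 0.0855
gripper_force: 0.0
```

Emit:
{"fn": "jog_arm", "kwargs": {"series": [{"tx": 0.03,"ty": -0.075,"tz": 0,"ax": 0,"ay": 0,"az": 0,"jaw": -1},{"tx": 0.06,"ty": -0.15,"tz": 0,"ax": 0,"ay": 0,"az": 0,"jaw": -1},{"tx": 0.09,"ty": -0.225,"tz": 0,"ax": 0,"ay": 0,"az": 0,"jaw": -1},{"tx": 0.12,"ty": -0.295,"tz": 0,"ax": 0,"ay": 0,"az": 0,"jaw": -1},{"tx": 0.121,"ty": -0.311,"tz": 0,"ax": 0,"ay": 0,"az": 0,"jaw": -1}]}}

```text
clock: 6.38
tool_pos: [0.4221, 0.194, 0.2403]
orientation: [-180.0, -0.0, 79.8]
wrist_force: [0.8, -0.5, 0.4]
gripper_width: 0.0857
gripper_force: 0.0
```

Run:
```python
from h import *
for i in range(5): r.read_camera("wrist")
c,T=wristT(); save(c,"w4.png"); np.save("w4.npy",dict(c=c,T=T),allow_pickle=True)
s=r.read_state();print(s["clock"],s["tool_pos"],s["orientation"])
h=cv2.cvtColor(c["pixels"],cv2.COLOR_RGB2HSV)
m=cv2.inRange(h,(95,70,40),(125,255,255)); n,l,st,ce=cv2.connectedComponentsWithStats(m)
for i in range(1,n):
    if st[i,4]>150: print(st[i],ce[i],onplane(c,*ce[i],.07,T))
```

```text
6.675 [0.42529928 0.19227627 0.23992923] [1.79989286e+02 9.06891393e-04 7.95392698e+01]
[ 255  156   42   50 1429] [275.14485654 182.27921624] [0.42473132 0.19807267 0.07      ]
```

View pics/w4.png

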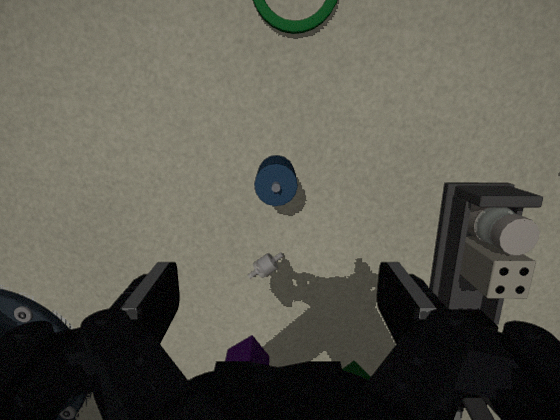

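The airstone's top centre is at (276,186), 2–3 mm ahead of the TCP. The block stands in the box next to the jar, with its pores around (514,280).

Emit:
{"fn": "jog_arm", "kwargs": {"series": [{"tx": 0.003,"ty": 0,"tz": 0.08,"ax": 0,"ay": 0,"az": 0,"jaw": -1},{"tx": 0.003,"ty": 0,"tz": 0.16,"ax": 0,"ay": 0,"az": 0,"jaw": -1},{"tx": 0.003,"ty": 0,"tz": 0.22,"ax": 0,"ay": 0,"az": 0,"jaw": -1},{"tx": 0.003,"ty": 0,"tz": 0.27,"ax": 0,"ay": 0,"az": 0,"jaw": -1},{"tx": 0.003,"ty": 0,"tz": 0.27,"ax": 0,"ay": 0,"az": 0,"jaw": -1}]}}

```text
clock: 7.3
tool_pos: [0.4239, 0.1941, 0.0355]
orientation: [-179.8, 0.1, 79.5]
wrist_force: [-0.1, -0.6, -0.2]
gripper_width: 0.0853
gripper_force: 0.0
```

Emit:
{"fn": "jog_arm", "kwargs": {"series": [{"tx": 0,"ty": 0,"tz": 0,"ax": 0,"ay": 0,"az": 0,"jaw": 1},{"tx": 0,"ty": 0,"tz": 0,"ax": 0,"ay": 0,"az": 0,"jaw": 1},{"tx": 0,"ty": 0,"tz": 0,"ax": 0,"ay": 0,"az": 0,"jaw": 1},{"tx": 0,"ty": 0,"tz": 0,"ax": 0,"ay": 0,"az": 0,"jaw": 1},{"tx": 0,"ty": 0,"tz": 0,"ax": 0,"ay": 0,"az": 0,"jaw": 1}], "squeeze": 30}}

```text
clock: 7.92
tool_pos: [0.4255, 0.1954, 0.0389]
orientation: [179.9, -0.1, 79.6]
wrist_force: [-1.2, 0.2, 9.1]
gripper_width: 0.0418
gripper_force: 29.1
```

Run:
```python
from h import *
r.read_camera("top")
s=r.read_state();print(s["clock"],s["tool_pos"],s["gripper_width"],s["wrist_force"])
p=rig(.020,0)
plan([(*s["tool_pos"][:2],.17,79.6),(*p,.17,79.6),(*p,.052,79.6)])
```

```text
7.975 [0.42547508 0.19534559 0.03882449] 0.041127408417305035 [-0.79141068  0.52775961  7.37597687]
[ 0.0002  0.0004 -0.1749] [ 0.0007 -0.0004  0.0001] mm 131
[-0.185   0.3089  0.    ] [0. 0. 0.] mm 270
[ 0.     -0.      0.1573] [0. 0. 0.] mm 118
```

Emit:
{"fn": "jog_arm", "kwargs": {"series": [{"tx": 0,"ty": 0,"tz": -0.08,"ax": 0,"ay": 0,"az": 0,"jaw": 1},{"tx": 0,"ty": 0,"tz": -0.15,"ax": 0,"ay": 0,"az": 0,"jaw": 1},{"tx": 0,"ty": 0,"tz": -0.176,"ax": 0,"ay": 0,"az": 0,"jaw": 1},{"tx": 0,"ty": 0,"tz": -0.176,"ax": 0,"ay": 0,"az": 0,"jaw": 1}]}}

```text
clock: 8.48
tool_pos: [0.4254, 0.1953, 0.1712]
orientation: [179.8, -0.1, 79.6]
wrist_force: [-0.1, -0.2, -1.7]
gripper_width: 0.0412
gripper_force: 31.3
```

Emit:
{"fn": "jog_arm", "kwargs": {"series": [{"tx": -0.04,"ty": 0.06,"tz": 0,"ax": 0,"ay": 0,"az": 0,"jaw": 1},{"tx": -0.08,"ty": 0.13,"tz": 0,"ax": 0,"ay": 0,"az": 0,"jaw": 1},{"tx": -0.12,"ty": 0.2,"tz": 0,"ax": 0,"ay": 0,"az": 0,"jaw": 1},{"tx": -0.16,"ty": 0.27,"tz": 0,"ax": 0,"ay": 0,"az": 0,"jaw": 1},{"tx": -0.188,"ty": 0.309,"tz": 0,"ax": 0,"ay": 0,"az": 0,"jaw": 1}]}}

```text
clock: 9.1
tool_pos: [0.6283, 0.0125, 0.1676]
orientation: [-179.9, 0.0, 79.5]
wrist_force: [-0.4, 0.3, -0.2]
gripper_width: 0.0411
gripper_force: 31.3
```

Run:
```python
from h import *
for i in range(4): r.read_camera("wrist")
c,T=wristT(); save(c,"w5.png"); np.save("w5.npy",dict(c=c,T=T),allow_pickle=True)
s=r.read_state();print(s["clock"],s["tool_pos"],s["orientation"],rig(.018),s["gripper_width"])
```

```text
9.35 [0.62630014 0.01487112 0.16816851] [-1.79869671e+02  8.35036786e-03  7.96036131e+01] [0.62794934 0.01510429] 0.04168341133217742
```

View pics/w5.png

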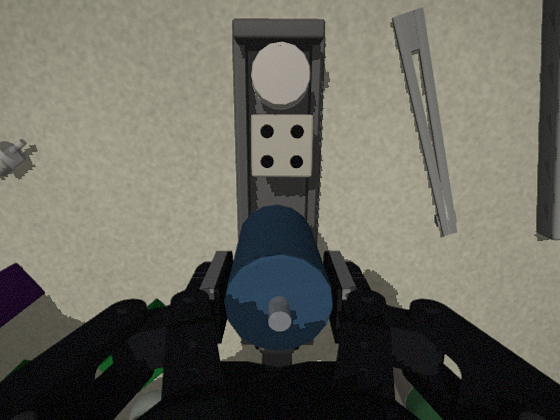

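The block (pores around (281,147)) stands beside the jar (280,73). The held airstone is in line with the box, its nipple at (279,313).

Emit:
{"fn": "jog_arm", "kwargs": {"series": [{"tx": 0,"ty": 0.001,"tz": 0.06,"ax": 0,"ay": 0,"az": 0,"jaw": 1},{"tx": 0,"ty": 0.001,"tz": 0.11,"ax": 0,"ay": 0,"az": 0,"jaw": 1},{"tx": 0,"ty": 0.001,"tz": 0.14,"ax": 0,"ay": 0,"az": 0,"jaw": 1},{"tx": 0,"ty": 0.001,"tz": 0.157,"ax": 0,"ay": 0,"az": 0,"jaw": 1},{"tx": 0,"ty": 0.001,"tz": 0.157,"ax": 0,"ay": 0,"az": 0,"jaw": 1}]}}

```text
clock: 9.98
tool_pos: [0.6273, 0.0151, 0.0515]
orientation: [-179.9, 0.0, 79.7]
wrist_force: [-0.1, 0.7, 0.4]
gripper_width: 0.0412
gripper_force: 30.4
```

Emit:
{"fn": "jog_arm", "kwargs": {"series": [{"tx": 0,"ty": 0,"tz": 0,"ax": 0,"ay": 0,"az": 0,"jaw": 1},{"tx": 0,"ty": 0,"tz": 0,"ax": 0,"ay": 0,"az": 0,"jaw": -1},{"tx": 0,"ty": 0,"tz": 0,"ax": 0,"ay": 0,"az": 0,"jaw": -1},{"tx": 0,"ty": 0,"tz": 0,"ax": 0,"ay": 0,"az": 0,"jaw": -1},{"tx": 0,"ty": 0,"tz": 0,"ax": 0,"ay": 0,"az": 0,"jaw": -1}]}}

```text
clock: 10.6
tool_pos: [0.628, 0.0144, 0.0518]
orientation: [180.0, -0.0, 79.6]
wrist_force: [0.0, 0.7, -0.1]
gripper_width: 0.0857
gripper_force: 0.0
```

Emit:
{"fn": "jog_arm", "kwargs": {"series": [{"tx": 0,"ty": 0,"tz": -0.08,"ax": 0,"ay": 0,"az": 0,"jaw": -1},{"tx": 0,"ty": 0,"tz": -0.16,"ax": 0,"ay": 0,"az": 0,"jaw": -1},{"tx": 0,"ty": 0,"tz": -0.23,"ax": 0,"ay": 0,"az": 0,"jaw": -1},{"tx": 0,"ty": 0,"tz": -0.265,"ax": 0,"ay": 0,"az": 0,"jaw": -1}]}}

```text
clock: 11.1
tool_pos: [0.6286, 0.0144, 0.2539]
orientation: [179.8, -0.0, 79.6]
wrist_force: [0.6, -0.3, -0.2]
gripper_width: 0.0853
gripper_force: 0.0
```

Run:
```python
from h import *
r.read_camera("wrist")
q=rig(-.085); print(q)
s=r.read_state();print(s["clock"],s["tool_pos"])
plan([(*q,.25,35),(*q,.25,-10.4)])
```

```text
[ 0.60935587 -0.08620358]
11.15 [0.62936192 0.01432597 0.2563864 ]
[-0.1367 -0.0021  0.0084] [ 0.002  -0.0012  0.2478] mm 103
[0. 0. 0.] [ 0.     -0.      0.2522] mm 0
```

Emit:
{"fn": "jog_arm", "kwargs": {"series": [{"tx": -0.05,"ty": -0.001,"tz": 0,"ax": 0,"ay": 0,"az": 0.06,"jaw": -1},{"tx": -0.1,"ty": -0.002,"tz": 0,"ax": 0,"ay": 0,"az": 0.12,"jaw": -1},{"tx": -0.137,"ty": -0.002,"tz": 0,"ax": 0,"ay": 0,"az": 0.18,"jaw": -1},{"tx": -0.137,"ty": -0.002,"tz": 0,"ax": 0,"ay": 0,"az": 0.24,"jaw": -1},{"tx": -0.137,"ty": -0.002,"tz": 0,"ax": 0,"ay": 0,"az": 0.25,"jaw": -1}]}}

```text
clock: 11.78
tool_pos: [0.6077, -0.0866, 0.25]
orientation: [-180.0, 0.0, 34.6]
wrist_force: [-0.0, -1.0, 0.2]
gripper_width: 0.085
gripper_force: 0.0
```

Emit:
{"fn": "jog_arm", "kwargs": {"series": [{"tx": 0,"ty": 0,"tz": 0,"ax": 0,"ay": 0,"az": 0.06,"jaw": -1},{"tx": 0,"ty": 0,"tz": 0,"ax": 0,"ay": 0,"az": 0.12,"jaw": -1},{"tx": 0,"ty": 0,"tz": 0,"ax": 0,"ay": 0,"az": 0.18,"jaw": -1},{"tx": 0,"ty": 0,"tz": 0,"ax": 0,"ay": 0,"az": 0.24,"jaw": -1},{"tx": 0,"ty": 0,"tz": 0,"ax": 0,"ay": 0,"az": 0.25,"jaw": -1}]}}

```text
clock: 12.4
tool_pos: [0.6079, -0.086, 0.2502]
orientation: [-180.0, 0.0, -10.2]
wrist_force: [-0.1, 0.2, -0.1]
gripper_width: 0.0852
gripper_force: 0.0
```

Run:
```python
from h import *
for i in range(4): r.read_camera("wrist")
c,T=wristT(); save(c,"w6.png"); np.save("w6.npy",dict(c=c,T=T),allow_pickle=True)
s=r.read_state();print(s["clock"],s["tool_pos"],s["orientation"],rig(-.085))
```

```text
12.65 [ 0.60791124 -0.08632054  0.25041681] [-1.79998091e+02  4.96387901e-03 -1.02103806e+01] [ 0.60935587 -0.08620358]
```

View pics/w6.png

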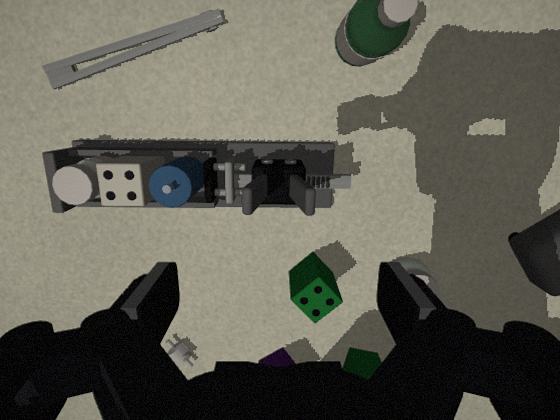

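The row now runs jar (72,185), block (120,185), airstone (170,186), and all three stand upright. The two grips lean apart, with tops at about (249,205) and (309,205), and the pad is at column 210 with the jaw plate at 228.

Run:
```python
from h import *
w=np.load("w6.npy",allow_pickle=True).item();c,T=w["c"],w["T"]
p=c["pixels"]
cr=cv2.resize(p[130:220,190:340],None,fx=5,fy=5,interpolation=cv2.INTER_CUBIC); cr=np.clip(cr.astype(int)*2,0,255).astype(np.uint8)
cv2.imwrite("pics/c6.png",cv2.cvtColor(cr,cv2.COLOR_RGB2BGR))
```

```text
(no output)
```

View pics/c6.png

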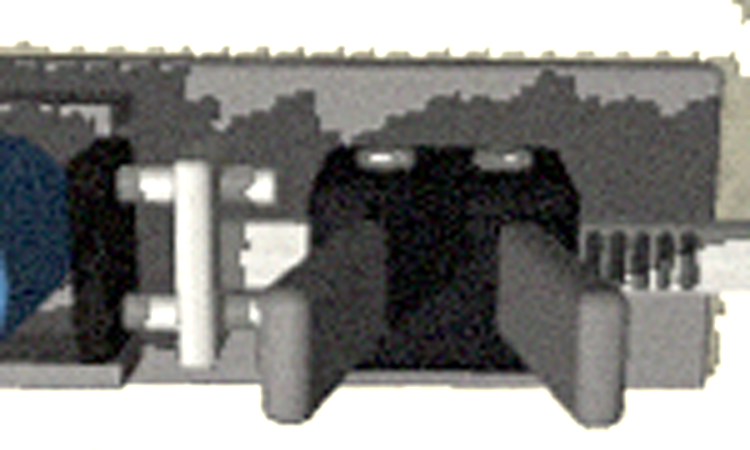

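The enlarged crop shows grip tops from crop x 262 to 625, which is column 278.6 at row 201. The jaw plate is at crop x 178–213 (columns 225.6–232.6), and the pad's back edge is at crop x 135.

```bash
cat >> h.py <<'E'
def inrig(p):
    d=np.array(p[:2])-RIG;a=np.radians(YAW);return np.round([1e3*(d[0]*np.cos(a)+d[1]*np.sin(a)),1e3*(-d[0]*np.sin(a)+d[1]*np.cos(a))],1)
E
python3 - <<'E'
from h import *
w=np.load("w6.npy",allow_pickle=True).item();c,T=w["c"],w["T"];p=c["pixels"]
P=lambda x,y,z: inrig(onplane(c,190+(x-2)/5,130+(y-2)/5,z,T))
print("grips",P(262,355,.129),P(625,355,.129))
print("plate",P(178,265,.05),P(213,265,.05),"pad back",P(135,230,.054),"pad front top",P(72,230,.054), "air", inrig(onplane(c,171,186,.082,T)))
print("tcp",inrig(r.read_state()["tool_pos"]))
g=cv2.cvtColor(p,cv2.COLOR_RGB2GRAY)
for row in(165,183,190,196): print(row,list(g[row,200:262]))
q=rig(-.085);plan([(*q,.096,-10.4)],(.6080,-.0862,.2502,-10.3))
E
```

```text
grips [-56.4   0.5] [-115.4    0.2]
plate [-30.9   1.9] [-38.1   1.9] pad back [-23.   -6.1] pad front top [-10.1  -6.1] air [15.4 -1.1]
tcp [-85.4   1.4]
165 [np.uint8(23), np.uint8(23), np.uint8(29), np.uint8(9), np.uint8(4), np.uint8(11), np.uint8(10), np.uint8(2), np.uint8(16), np.uint8(20), np.uint8(7), np.uint8(11), np.uint8(5), np.uint8(45), np.uint8(70), np.uint8(70), np.uint8(71), np.uint8(73), np.uint8(107), np.uint8(114), np.uint8(116), np.uint8(111), np.uint8(117), np.uint8(113), np.uint8(105), np.uint8(118), np.uint8(133), np.uint8(130), np.uint8(124), np.uint8(114), np.uint8(107), np.uint8(83), np.uint8(45), np.uint8(36), np.uint8(63), np.uint8(73), np.uint8(69), np.uint8(67), np.uint8(70), np.uint8(71), np.uint8(66), np.uint8(101), np.uint8(113), np.uint8(116), np.uint8(90), np.uint8(47), np.uint8(40), np.uint8(38), np.uint8(40), np.uint8(42), np.uint8(43), np.uint8(38), np.uint8(46), np.uint8(7), np.uint8(2), np.uint8(6), np.uint8(6), np.uint8(6), np.uint8(0), np.uint8(4), np.uint8(6), np.uint8(0)]
183 [np.uint8(20), np.uint8(20), np.uint8(13), np.uint8(25), np.uint8(
[... 1921 characters left out ...]
(20), np.uint8(34), np.uint8(42), np.uint8(44), np.uint8(49), np.uint8(43), np.uint8(46), np.uint8(49), np.uint8(51), np.uint8(68), np.uint8(118), np.uint8(128), np.uint8(124), np.uint8(120), np.uint8(114), np.uint8(104), np.uint8(77), np.uint8(45), np.uint8(42), np.uint8(40), np.uint8(71), np.uint8(77), np.uint8(75), np.uint8(74), np.uint8(74), np.uint8(61), np.uint8(67), np.uint8(75), np.uint8(83), np.uint8(84), np.uint8(80), np.uint8(83), np.uint8(75), np.uint8(71), np.uint8(60), np.uint8(50), np.uint8(32), np.uint8(29), np.uint8(19), np.uint8(28), np.uint8(29), np.uint8(25), np.uint8(26), np.uint8(28), np.uint8(25), np.uint8(19)]
[ 0.0018 -0.0003  0.2056] [-0.     -0.      0.0006] mm 154
```

Emit:
{"fn": "jog_arm", "kwargs": {"series": [{"tx": 0.002,"ty": 0,"tz": 0.06,"ax": 0,"ay": 0,"az": 0,"jaw": -1},{"tx": 0.002,"ty": 0,"tz": 0.11,"ax": 0,"ay": 0,"az": 0,"jaw": -1},{"tx": 0.002,"ty": 0,"tz": 0.16,"ax": 0,"ay": 0,"az": 0,"jaw": -1},{"tx": 0.002,"ty": 0,"tz": 0.205,"ax": 0,"ay": 0,"az": 0,"jaw": -1},{"tx": 0.002,"ty": 0,"tz": 0.205,"ax": 0,"ay": 0,"az": 0,"jaw": -1}]}}

```text
clock: 13.28
tool_pos: [0.6081, -0.0864, 0.0947]
orientation: [-180.0, 0.3, -10.3]
wrist_force: [0.2, 0.2, 0.7]
gripper_width: 0.0855
gripper_force: 0.0
```

Run:
```python
from h import *
for i in range(3): r.read_camera("wrist")
c,T=wristT(); save(c,"w7.png"); np.save("w7.npy",dict(c=c,T=T),allow_pickle=True)
s=r.read_state();print(s["clock"],s["tool_pos"],s["orientation"],s["wrist_force"])
f=210/np.tan(np.radians(c["fovy"])/2);Ti=np.linalg.inv(T)
def px(x,y,z):
    q=Ti@np.array([*rig(x,y),z,1]); return np.round([c["cx"]+f*q[0]/-q[2], c["cy"]+f*q[1]/q[2]])
for a in((-.034,0,.05),(-.019,0,.054),(-.034,-.02,.05),(.0,0,.05),(0.015,0,.082),(-.034,.015,.05)): print(a,px(*a))
g=cv2.cvtColor(c["pixels"],cv2.COLOR_RGB2GRAY)
u,v=px(-.034,0,.05).astype(int)
for row in range(v-40,v+41,10): print(row,*g[row,0:260:3])
```

```text
13.475 [ 0.61032352 -0.08685542  0.09852936] [ 1.79993506e+02 -1.51320893e-01 -1.03586924e+01] [ 0.1530989   0.66638098 -0.11425899]
(-0.034, 0, 0.05) [192. 235.]
(-0.019, 0, 0.054) [165. 237.]
(-0.034, -0.02, 0.05) [190. 203.]
(0.0, 0, 0.05) [136. 235.]
(0.015, 0, 0.082) [ 81. 256.]
(-0.034, 0.015, 0.05) [194. 258.]
195 76 71 74 77 78 71 77 74 73 77 76 77 76 78 79 79 80 78 77 78 79 78 77 74 72 70 72 68 66 69 75 62 52 53 51 53 34 30 33 39 28 40 32 35 33 29 32 30 29 25 43 52 52 37 0 16 9 13 11 57 58 55 54 52 60 63 63 69 64 58 53 54 57 53 60 56 52 55 59 55 42 13 1 3 3 13 0
205 75 76 75 76 78 75 77 76 76 75 75 79 79 76 76 71 68 70 66 66 67 66 64 69 69 68 70 68 70 41 33 39 32 38 30 28 27 37 31 35 36 40 36 32 36 35 36 33 27 21 15 19 20 9 14 19 64 90 88 134 132 131 121 119 114 87 52 56 85 88 90 90 127 129 51 54 56 57 55 7 11 12 8 7 59 86 87
215 153 153 153 156 151 154 113 73 70 71 64 68 64 64 66 69 67 66 67 67 71 72 43 30 41 39 31 34 37 36 37 29 29 30 33 39 38 38 35 38 33 32 36 27 32 36 33 28 32 34 8 5 23 13 22 2 10 11 19 17 61 59 167 160 153 119 59 56 59 57 59 51 73 75 54 57 60 40 7 2 10 
[... 992 characters left out ...]
31 37 42 35 42 38 15 28 26 24 16 6 3 43 55 76 89 109 165 157 149 113 50 55 66 85 85 90 121 85 41 38 42 44 44 40 41 37 35 37 38 36
265 190 59 23 25 20 179 181 183 188 155 108 70 62 68 67 83 84 85 80 81 169 166 166 167 165 92 77 92 85 87 87 89 87 86 85 84 87 85 84 61 33 32 25 34 36 39 37 36 43 36 39 34 62 59 61 61 13 4 18 23 167 157 162 158 163 149 122 58 125 129 130 112 38 44 39 34 38 45 39 45 36 43 36 39 38 37 17
275 182 27 18 19 23 19 162 185 180 186 144 87 63 61 68 67 65 78 81 81 83 82 82 86 85 90 88 89 86 87 87 86 87 87 88 89 91 83 44 132 190 182 189 166 165 165 174 54 11 56 62 58 66 51 20 8 19 2 6 45 202 210 202 204 210 215 199 199 211 38 38 39 45 44 42 37 41 40 38 39 40 41 37 41 22 8 14
```

Emit:
{"fn": "jog_arm", "kwargs": {"series": [{"tx": 0,"ty": 0,"tz": 0,"ax": 0,"ay": 0,"az": 0,"jaw": 1},{"tx": 0,"ty": 0,"tz": 0,"ax": 0,"ay": 0,"az": 0,"jaw": 1},{"tx": 0,"ty": 0,"tz": 0,"ax": 0,"ay": 0,"az": 0,"jaw": 1},{"tx": 0,"ty": 0,"tz": 0,"ax": 0,"ay": 0,"az": 0,"jaw": 1},{"tx": 0,"ty": 0,"tz": 0,"ax": 0,"ay": 0,"az": 0,"jaw": 1}], "squeeze": 30}}

```text
clock: 14.1
tool_pos: [0.6107, -0.087, 0.099]
orientation: [180.0, -0.2, -10.4]
wrist_force: [-2.7, -0.0, 13.3]
gripper_width: 0.0313
gripper_force: 29.6
```

```bash
cat >> h.py <<'E'
def look(tag):
    s=r.read_state(); c,T=wristT(); save(c,tag+".png")
    g=cv2.cvtColor(c["pixels"],cv2.COLOR_RGB2GRAY).astype(float)
    b=g[228:240].mean(0); pl=80+int(np.argmax(b[80:215]>110)); 
    def sub(i,th): return i-1+(th-b[i-1])/(b[i]-b[i-1])
    i=pl
    while b[i-1]>30: i-=1
    print(tag,s["clock"],"w %.4f F %.1f"%(s["gripper_width"],s["gripper_force"]),"plate %.1f padback %.1f"%(sub(pl,110),sub(i,30)),s["tool_pos"],s["wrist_force"])
    print(*b[60:215:2].astype(int))
E
python3 - <<'E'
from h import *
w=np.load("w7.npy",allow_pickle=True).item()
print(*cv2.cvtColor(w["c"]["pixels"],cv2.COLOR_RGB2GRAY).astype(float)[228:240].mean(0)[60:215:2].astype(int))
look("p1")
E
```

```text
88 88 90 88 88 88 89 89 89 90 90 90 90 92 91 91 90 89 90 90 91 86 79 67 52 41 33 33 30 31 28 31 31 30 31 30 29 32 31 28 30 29 31 31 30 15 14 8 13 17 14 12 7 8 6 6 7 8 7 10 49 53 52 146 168 160 154 149 123 80 54 56 81 84 82 103 143 156
p1 14.1 w 0.0313 F 29.6 plate 176.6 padback 172.2 [ 0.61065154 -0.08698154  0.09897032] [-2.70021724e+00 -2.10347550e-04  1.32675756e+01]
94 94 94 94 92 93 93 95 95 96 93 94 96 95 95 95 94 94 93 96 94 88 80 66 55 39 33 34 34 34 34 34 34 33 32 32 34 33 33 33 32 18 15 12 11 14 11 10 7 9 10 7 8 7 9 9 23 59 54 169 173 166 159 150 113 63 59 57 87 88 87 104 157 164 164 164 163 164
```

Emit:
{"fn": "jog_arm", "kwargs": {"series": [{"tx": 0,"ty": 0,"tz": 0,"ax": 0,"ay": 0,"az": 0,"jaw": -0.8},{"tx": 0,"ty": 0,"tz": 0,"ax": 0,"ay": 0,"az": 0,"jaw": -0.8},{"tx": 0,"ty": 0,"tz": 0,"ax": 0,"ay": 0,"az": 0,"jaw": -0.8},{"tx": 0,"ty": 0,"tz": 0,"ax": 0,"ay": 0,"az": 0,"jaw": -0.8},{"tx": 0,"ty": 0,"tz": 0,"ax": 0,"ay": 0,"az": 0,"jaw": -0.8}]}}

```text
clock: 14.78
tool_pos: [0.6094, -0.0866, 0.0967]
orientation: [-180.0, 0.0, -10.4]
wrist_force: [0.2, 0.1, 0.5]
gripper_width: 0.0769
gripper_force: 0.0
```

Emit:
{"fn": "jog_arm", "kwargs": {"series": [{"tx": 0,"ty": 0,"tz": 0,"ax": 0,"ay": 0,"az": 0,"jaw": 1},{"tx": 0,"ty": 0,"tz": 0,"ax": 0,"ay": 0,"az": 0,"jaw": 1},{"tx": 0,"ty": 0,"tz": 0,"ax": 0,"ay": 0,"az": 0,"jaw": 1},{"tx": 0,"ty": 0,"tz": 0,"ax": 0,"ay": 0,"az": 0,"jaw": 1},{"tx": 0,"ty": 0,"tz": 0,"ax": 0,"ay": 0,"az": 0,"jaw": 1}]}}

```text
clock: 15.4
tool_pos: [0.6104, -0.0869, 0.0985]
orientation: [180.0, -0.2, -10.4]
wrist_force: [-2.0, -0.3, 12.5]
gripper_width: 0.0314
gripper_force: 29.8
```

```bash
python3 -c "
from h import *
look('p2')"
```

```text
p2 15.4 w 0.0314 F 29.8 plate 167.7 padback 164.8 [ 0.61041466 -0.08690298  0.09848645] [-1.98631668 -0.31881105 12.47325716]
93 92 92 93 94 94 95 93 93 94 94 94 94 94 96 94 89 80 64 54 40 34 33 34 32 31 33 33 33 32 32 31 32 32 32 33 30 12 13 15 12 10 13 9 7 9 8 7 7 9 10 8 7 54 130 174 169 162 157 134 94 57 58 61 88 86 87 116 163 164 164 164 165 164 163 164 163 163
```

Emit:
{"fn": "jog_arm", "kwargs": {"series": [{"tx": 0,"ty": 0,"tz": 0,"ax": 0,"ay": 0,"az": 0,"jaw": -0.8},{"tx": 0,"ty": 0,"tz": 0,"ax": 0,"ay": 0,"az": 0,"jaw": -0.8},{"tx": 0,"ty": 0,"tz": 0,"ax": 0,"ay": 0,"az": 0,"jaw": -0.8},{"tx": 0,"ty": 0,"tz": 0,"ax": 0,"ay": 0,"az": 0,"jaw": -0.8},{"tx": 0,"ty": 0,"tz": 0,"ax": 0,"ay": 0,"az": 0,"jaw": -0.8}]}}

```text
clock: 16.08
tool_pos: [0.6094, -0.0866, 0.0967]
orientation: [-180.0, 0.0, -10.4]
wrist_force: [-0.0, -0.2, -0.5]
gripper_width: 0.0769
gripper_force: 0.0
```

Emit:
{"fn": "jog_arm", "kwargs": {"series": [{"tx": 0,"ty": 0,"tz": 0,"ax": 0,"ay": 0,"az": 0,"jaw": 1},{"tx": 0,"ty": 0,"tz": 0,"ax": 0,"ay": 0,"az": 0,"jaw": 1},{"tx": 0,"ty": 0,"tz": 0,"ax": 0,"ay": 0,"az": 0,"jaw": 1},{"tx": 0,"ty": 0,"tz": 0,"ax": 0,"ay": 0,"az": 0,"jaw": 1},{"tx": 0,"ty": 0,"tz": 0,"ax": 0,"ay": 0,"az": 0,"jaw": 1}]}}

```text
clock: 16.7
tool_pos: [0.6104, -0.0869, 0.0985]
orientation: [180.0, -0.2, -10.4]
wrist_force: [-2.2, 0.2, 13.8]
gripper_width: 0.0314
gripper_force: 29.7
```

```bash
python3 -c "
from h import *
look('p3')"
```

```text
p3 16.7 w 0.0314 F 29.7 plate 159.6 padback 158.2 [ 0.61040357 -0.08692273  0.09851367] [-2.24640329  0.16050853 13.76059422]
94 92 92 93 93 93 93 93 92 93 94 93 88 79 65 50 40 33 33 33 33 32 32 34 33 34 33 32 35 32 31 31 29 14 13 16 14 12 12 7 9 12 7 7 5 8 6 8 10 23 144 172 167 160 157 127 84 57 58 60 88 86 85 122 163 165 165 165 165 163 165 163 164 163 163 163 165 89
```

Emit:
{"fn": "jog_arm", "kwargs": {"series": [{"tx": 0,"ty": 0,"tz": 0,"ax": 0,"ay": 0,"az": 0,"jaw": -0.8},{"tx": 0,"ty": 0,"tz": 0,"ax": 0,"ay": 0,"az": 0,"jaw": -0.8},{"tx": 0,"ty": 0,"tz": 0,"ax": 0,"ay": 0,"az": 0,"jaw": -0.8},{"tx": 0,"ty": 0,"tz": 0,"ax": 0,"ay": 0,"az": 0,"jaw": -0.8},{"tx": 0,"ty": 0,"tz": 0,"ax": 0,"ay": 0,"az": 0,"jaw": -0.8}]}}

```text
clock: 17.38
tool_pos: [0.6094, -0.0866, 0.0967]
orientation: [-180.0, 0.0, -10.4]
wrist_force: [0.1, 0.7, 1.4]
gripper_width: 0.077
gripper_force: 0.0
```

Emit:
{"fn": "jog_arm", "kwargs": {"series": [{"tx": 0,"ty": 0,"tz": 0,"ax": 0,"ay": 0,"az": 0,"jaw": 1},{"tx": 0,"ty": 0,"tz": 0,"ax": 0,"ay": 0,"az": 0,"jaw": 1},{"tx": 0,"ty": 0,"tz": 0,"ax": 0,"ay": 0,"az": 0,"jaw": 1},{"tx": 0,"ty": 0,"tz": 0,"ax": 0,"ay": 0,"az": 0,"jaw": 1},{"tx": 0,"ty": 0,"tz": 0,"ax": 0,"ay": 0,"az": 0,"jaw": 1}]}}

```text
clock: 18.0
tool_pos: [0.6104, -0.0869, 0.0986]
orientation: [180.0, -0.2, -10.4]
wrist_force: [-1.9, 0.8, 13.5]
gripper_width: 0.0317
gripper_force: 29.6
```

```bash
python3 -c "
from h import *
look('p4')"
```

```text
p4 18.0 w 0.0317 F 29.6 plate 151.6 padback 150.7 [ 0.6104192  -0.08693924  0.09857435] [-1.8798317   0.76376138 13.50504071]
92 92 93 92 93 91 91 92 93 92 87 77 63 50 40 34 34 32 32 32 32 31 33 34 32 31 32 33 31 29 33 12 11 10 13 12 10 8 9 6 11 7 8 7 9 3 149 171 164 160 155 123 79 57 58 56 85 86 85 108 157 166 164 163 164 164 165 164 163 164 163 163 164 99 68 48 95 93
```

Run:
```python
from h import *
c=r.read_camera("wrist");s=r.read_state();T=np.eye(4);T[:3,:3]=Ro.from_euler("xyz",s["orientation"],degrees=True).as_matrix();T[:3,3]=s["tool_pos"];T=T@np.array(c["tool_from_camera"])
g=cv2.imread("pics/p4.png");h=cv2.cvtColor(g,cv2.COLOR_BGR2HSV)
m=cv2.inRange(h,(95,70,60),(125,255,255));n,l,st,ce=cv2.connectedComponentsWithStats(m)
for i in range(1,n):
    if st[i,4]>200: print(st[i],ce[i],inrig(onplane(c,*ce[i],.082,T)))
gr=cv2.cvtColor(g,cv2.COLOR_BGR2GRAY)
for row in(246,258,270,282,290): print(row,*gr[row,0:120:2])
# per-frame: blue left edge, plate, pad-front from saved images
for k in("w7","p1","p2","p3","p4"):
    g=cv2.imread(f"pics/{k}.png");h=cv2.cvtColor(g,cv2.COLOR_BGR2HSV);m=cv2.inRange(h,(95,70,60),(125,255,255));m[:,200:]=0
    b=cv2.cvtColor(g,cv2.COLOR_BGR2GRAY)[228:240].mean(0)
    fr=100+int(np.argmax(b[100:200]<22)); pl=fr+int(np.argmax(b[fr:]>110))
    xs=np.where(m.sum(0)>255*3)[0]; print(k,"blue",xs.min(),xs.max(),"padfront",fr,"plate",pl)
for k in ("p4",):
    print(inrig(onplane(c,151.6,234,.05,T)),inrig(onplane(c,122,234,.054,T)))
```

```text
[  15  216   81   73 4082] [ 55.966683   251.38535032] [27.5 -2.9]
246 188 189 190 192 184 148 115 82 82 85 88 86 86 86 85 85 88 86 89 86 91 89 91 91 91 93 89 94 48 49 48 45 60 48 87 92 91 91 93 94 93 95 94 90 94 88 64 30 30 29 26 25 36 27 37 29 35 29 28 31
258 188 189 189 191 189 190 172 135 100 82 85 85 90 87 82 87 87 157 170 169 169 171 171 171 91 75 80 75 70 78 77 91 89 92 91 92 92 88 90 87 89 93 91 93 87 92 90 86 35 29 32 30 30 26 31 36 30 37 42 44
270 21 23 3 177 187 189 187 193 158 124 85 70 76 88 84 83 84 85 86 84 96 119 109 98 87 88 89 84 89 88 86 85 93 88 85 90 88 91 88 87 86 86 88 93 91 86 85 31 28 22 95 109 111 108 106 105 105 107 109 110
282 182 182 185 186 188 189 185 187 188 180 144 109 72 64 108 193 190 185 181 159 83 82 86 89 86 87 88 90 86 90 89 84 84 93 87 88 87 90 86 85 88 78 99 201 208 198 197 192 194 203 205 205 206 207 209 206 201 200 201 202
290 191 190 192 183 182 188 198 201 196 192 191 188 187 190 191 192 197 194 186 186 189 190 191 187 191 196 195 194 194 190 189 187 189 195 197 196 202 201 200 199 204 199 201 203 200 193 198 206 205 201 198 197 204 204 202 204 204 202 201 203
w7 blue 39 118 padfront 150 plate 186
p1 blue 39 118 padfront 142 plate 177
p2 blue 29 108 padfront 133 plate 168
p3 blue 19 99 padfront 125 plate 160
p4 blue 16 95 padfront 122 plate 152
[-9.5 -0.6] [ 6.4 -2. ]
```

The airstone moved only 3.5 px on the last pump while the jaw plate moved 8 px. So the row is against the wall and the pad is pressed in about 2.5–3 mm. I'll do one more pump and stop it part way.

Emit:
{"fn": "jog_arm", "kwargs": {"series": [{"tx": 0,"ty": 0,"tz": 0,"ax": 0,"ay": 0,"az": 0,"jaw": -0.8},{"tx": 0,"ty": 0,"tz": 0,"ax": 0,"ay": 0,"az": 0,"jaw": -0.8},{"tx": 0,"ty": 0,"tz": 0,"ax": 0,"ay": 0,"az": 0,"jaw": -0.8},{"tx": 0,"ty": 0,"tz": 0,"ax": 0,"ay": 0,"az": 0,"jaw": -0.8},{"tx": 0,"ty": 0,"tz": 0,"ax": 0,"ay": 0,"az": 0,"jaw": -0.8}]}}

```text
clock: 18.73
tool_pos: [0.6094, -0.0866, 0.0967]
orientation: [-180.0, 0.0, -10.4]
wrist_force: [-0.4, -0.1, -0.4]
gripper_width: 0.0769
gripper_force: 0.0
```

Emit:
{"fn": "jog_arm", "kwargs": {"series": [{"tx": 0,"ty": 0,"tz": 0,"ax": 0,"ay": 0,"az": 0,"jaw": 0.05},{"tx": 0,"ty": 0,"tz": 0,"ax": 0,"ay": 0,"az": 0,"jaw": 0.05},{"tx": 0,"ty": 0,"tz": 0,"ax": 0,"ay": 0,"az": 0,"jaw": 0.05},{"tx": 0,"ty": 0,"tz": 0,"ax": 0,"ay": 0,"az": 0,"jaw": 0.05},{"tx": 0,"ty": 0,"tz": 0,"ax": 0,"ay": 0,"az": 0,"jaw": 0.05}]}}

```text
clock: 19.35
tool_pos: [0.6101, -0.0869, 0.0983]
orientation: [180.0, -0.1, -10.4]
wrist_force: [-2.7, 0.2, 12.4]
gripper_width: 0.0408
gripper_force: 9.5
```

```bash
cat >> h.py <<'E'
def gap(k):
    g=cv2.imread(f"pics/{k}.png");h=cv2.cvtColor(g,cv2.COLOR_BGR2HSV);m=cv2.inRange(h,(95,70,60),(125,255,255));m[:,200:]=0
    b=cv2.cvtColor(g,cv2.COLOR_BGR2GRAY)[228:240].mean(0)
    fr=100+int(np.argmax(b[100:200]<22)); pl=fr+int(np.argmax(b[fr:]>110))
    xs=np.where(m.sum(0)>255*3)[0]; print(k,"blue",xs.min(),xs.max(),"padfront",fr,"plate",pl,"gap",pl-fr)
E
python3 -c "
from h import *
look('p5');gap('p5')"
```

```text
p5 19.35 w 0.0408 F 9.5 plate 147.1 padback 146.2 [ 0.61013407 -0.08688092  0.09829304] [-2.69517632  0.20047031 12.43576882]
92 94 92 93 92 90 92 94 93 91 86 73 58 46 35 31 33 32 31 32 31 33 33 34 33 32 30 30 31 31 29 14 13 14 10 11 13 8 8 6 8 9 9 10 161 170 163 158 150 113 68 56 58 58 85 86 85 109 158 165 165 165 164 164 165 164 164 164 163 163 166 92 67 45 110 87 68 45
p5 blue 14 94 padfront 121 plate 148 gap 27
```

The jaw plate has moved 8 px closer to the pad than when free, so the spring is pressed in about 5 mm, near half. The grips are held at 41 mm with 9.5 N. I'll let it settle, then hand in.

Emit:
{"fn": "jog_arm", "kwargs": {"series": [{"tx": 0,"ty": 0,"tz": 0,"ax": 0,"ay": 0,"az": 0,"jaw": 0.06},{"tx": 0,"ty": 0,"tz": 0,"ax": 0,"ay": 0,"az": 0,"jaw": 0.06},{"tx": 0,"ty": 0,"tz": 0,"ax": 0,"ay": 0,"az": 0,"jaw": 0.06},{"tx": 0,"ty": 0,"tz": 0,"ax": 0,"ay": 0,"az": 0,"jaw": 0.06},{"tx": 0,"ty": 0,"tz": 0,"ax": 0,"ay": 0,"az": 0,"jaw": 0.06}]}}

```text
clock: 20.02
tool_pos: [0.6101, -0.0869, 0.0984]
orientation: [180.0, -0.1, -10.4]
wrist_force: [-2.8, -1.5, 12.6]
gripper_width: 0.0404
gripper_force: 9.7
```

```bash
python3 -c "
from h import *
look('p6');gap('p6');print(r.close_job())"
```

```text
p6 20.025 w 0.0404 F 9.7 plate 147.2 padback 146.2 [ 0.61014312 -0.08687464  0.09835387] [-2.75278446 -1.47302665 12.61912893]
92 93 92 93 92 92 93 94 93 92 85 74 59 46 34 34 32 34 32 33 32 31 33 33 32 32 31 32 32 31 27 9 11 16 16 10 12 7 9 6 8 8 7 8 159 169 163 159 150 114 69 57 58 58 86 86 85 110 158 166 165 164 164 164 164 163 164 164 164 163 165 91 68 45 107 88 67 46
p6 blue 14 94 padfront 121 plate 148 gap 27
the job is handed in; nothing more can be done
None
```

I handed the job in at about 20 s: the jar, block and airstone are clamped in one row against the end wall, with the pad spring pressed in about 5 mm by my image measurement and the gripper still holding the grips squeezed; no verdict came back.

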